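# Sound the contact well of a training case and fit the cartridge of that depth

## Robot

A 6-joint arm with a two-finger parallel gripper is mounted at the origin on the work surface. World frame = base frame: x ahead of the robot, y to its left, z up, the work surface at z = 0. Lengths are in mm, angles in rad, forces in N, time in s.
With the tool pointing down it reaches from about 275 to 750 mm from the base axis. Payload 10.2 kg.
Tool frame: the origin (TCP) lies midway between the tips of the shut fingers; the grasp point (between the pads) lies grip_point_offset behind it (grip_point_offset is the distance from the TCP to the grasp point, in mm); z points along the fingers, y is the direction in which the jaws open and shut (so a half turn about z gives the same grasp; the last joint's range is limited). The gripper opens to 85 mm and grips with 20 to 120 N. Pads are 22 mm wide; open, the fingers measure 114 mm over their backs; the gripper's body (76 mm by 85 mm) begins 54 mm behind the grasp point. The pads swing forward as they close: fully open they stand 13 mm farther back than shut.
Start: joints at [-1.512, 0.313, 1.498, -0, 1.331, -0.223], TCP at [145.981, -504.302, 231.294] pointing down, gripper open.
Joint ranges: [-2.94, 2.94], [-0.97, 2.17], [0.19, 2.56], [-1.23, 4.37], [0.02, 3.11], [-2.88, 2.88]. Speed limits (rad/s): [2.39, 2.39, 3.01, 3.14, 3.14, 3.14].

## Interface

Orientations are given as a rotation vector (axis times angle).
In Python, from plant import * gives the robot as it stands.
- The arm moves only by the tool jog_arm, never from a script. Its argument "increments" is a list of rows, each a list of 7 numbers: the shift along the tool's x, y, z in units of 0.25 m (1.0 is 0.25 m), then the turn, a rotation vector about the tool's x, y, z in units of 90 degrees (1.0 is 90 degrees), then the opening, from -1 (shut) to 1 (fully open), so that 0 is half open. A call has 1 to 8 rows; each row is the pose to reach, as a shift and turn from the pose commanded when the call began, along the tool's axes at that moment; what a row does not reach only later rows make up. A row lasts 1/8 s, in which the tool goes at most 62.5 mm and 10.7 degrees, less where a joint would pass 70% of its speed; a pose out of reach is approached as far as the arm can. A call with a number of a shift or a turn outside -1 to 1 is refused whole. A call with a gripper value outside its range is refused whole. The fingers move at their own pace and stop on an object; "force" is the grip in N (left out, the last holds). Time passes only in rows, so rows that repeat a pose let the fingers close. It gives the time, the measured TCP pose, the force and the opening at its end, in the units of the state.
- state(): the state, without advancing time (a new reading comes with each control period).
- get_image(name): name is "side" or "top"; returns a dict with "pixels" (480x640x3 uint8, red, green, blue), "depth" (480x640 float32, mm along the optical axis (not along the pixel's ray), 0 where there is no reading), "camera_matrix" (3x3 intrinsics, pixels), "T" (4x4, takes a point from camera to world coordinates). Camera axes: x right, y down, z forward; pixel columns grow to the right and rows downward; lengths in mm; the calibration is good to about 2 mm. A picture is of the moment at which its call begins.
- job_done(): hands the job in, once; it reports no verdict.
Trained networks look in a picture, given as the dict that the camera call returned (one of the last four; its "shot" number tells which), for a name from the list of things; names that differ only in an ending like _2 or _b are one class to them, and where a whole thing is asked for, a point or a joint stands for the part that bears it (a point fixed in the world has none). Each returns a list of dicts, best first, with "conf" (0 to 1); they miss things now and then, are a little off and sometimes report something else, mostly with a low value. They report only what shows in the picture. A call takes as long as a camera call. They do not tell look-alikes from the thing itself.
- search_frame(picture, thing): "rect" ([centre column, centre row, width, height] in pixels, round what is visible of it).
- silhouettes(picture, thing): "region" (480x640 bool, what is visible of it) and "rect" ([centre column, centre row, width, height] in pixels, round what is visible of it).
The state is a dict: "time_s": time; "qpos": joint angles; "qd": joint speeds; "tau": joint torques, N m; "eef_pos": TCP position; "tool_rot": TCP orientation; "ft_force": force on the tool from outside, world axes, zero at the start; "ft_torque": the same for the moment, N m; "gripper_width": finger opening in mm.
Only numpy, scipy, OpenCV 4.12 (cv2) and the standard library are available. Lean on these libraries where they do the work, as an engineer would, in place of code of your own. Each camera call takes 0.05 s, during which the arm holds its last target. There are 200 camera calls.

## Task

Sound the blind well between the module rows of the training case with the depth rod to learn its depth, and put the rod back upright in its stand. Then fit the one cartridge whose body is as long as the well is deep: lower it gently, without dropping it, until its foot rests on the bottom and its shoulder is flush with the deck, and let go. Leave the other two cartridges standing in their holders and do not disturb the meter, the screwdriver or the tape roll.

Things in the scene. Friction and masses are not known exactly. Their poses are not given: they have to be found in the camera images.
- case: Training case, a fixed box 220 (x) x 190 (y) x 75 mm high with a flat black deck; origin at the centre of its underside. A blind well opens in mid-deck. Beside it, at case +y and -y, stand two rows of white rail modules, 60 mm high above the deck, 108 mm long (x), 55 mm deep, their faces at the well's edges: between them a channel 40 mm wide, open upward and at both ends along x.
- well (a point): Centre of the well's mouth, level with the deck, 75 mm above the bench; axes as the case's. The well is rectangular, 48 mm along x and 40 mm along y, with upright sides and a flat bottom 40, 54 or 68 mm down: which of them is not known beforehand.
- rod_mid (a point): Depth rod, 175 mm tall overall, 0.18 kg: a plain steel rod 14 mm diameter and 135 mm long with a flat foot, topped by a black round handle 25 mm diameter and 40 mm long. It stands upright in its stand, loosely. This point is half-way up (87.5 mm above the foot); z points to the handle.
- rod_tip (a point): Centre of the depth rod's foot (same rod).
- stand_mouth (a point): Centre of the mouth of the rod's stand: a fixed wooden block 66 x 66 mm, 60 mm high, with a blind round hole 20 mm diameter, 55 mm deep (hole floor 5 mm above the bench). This point lies 60 mm above the bench.
- short_mid (a point): The short cartridge, standing in its holder: white body 44 (x) x 36 (y) x 40 mm tall, brass foot; on its flat shoulder a black grip tab 30 (x) x 22 (y) x 52 mm tall; 92 mm tall in all, about 0.2 kg. It goes into the well either way round, its x along the case's x, with 2 mm clearance each side. This point is half-way up, 46 mm above the foot; z up.
- short_shoulder (a point): Centre of the short cartridge's shoulder, 40 mm above its foot, at the root of the grip tab; axes as the cartridge's.
- holder_short: Fixed grey metal holder of the short cartridge; origin at the centre of its underside, axes as the cartridge's. Base 64 x 54 mm, pocket floor 6 mm above the bench, 10 mm lips at the y sides; at the x sides two cheeks 5 mm thick, 44 mm long, 48 mm apart, rising 100 mm above the bench, just past the tab's top, so that here the tab can be taken only across y.
- middle_mid (a point): The middle cartridge, standing in its holder: white body 44 (x) x 36 (y) x 54 mm tall, brass foot; on its flat shoulder a black grip tab 30 (x) x 22 (y) x 52 mm tall; 106 mm tall in all, about 0.2 kg. It goes into the well either way round, its x along the case's x, with 2 mm clearance each side. This point is half-way up, 53 mm above the foot; z up.
- middle_shoulder (a point): Centre of the middle cartridge's shoulder, 54 mm above its foot, at the root of the grip tab; axes as the cartridge's.
- holder_middle: Fixed grey metal holder of the middle cartridge; origin at the centre of its underside, axes as the cartridge's. Base 64 x 54 mm, pocket floor 6 mm above the bench, 10 mm lips at the y sides; at the x sides two cheeks 5 mm thick, 44 mm long, 48 mm apart, rising 114 mm above the bench, just past the tab's top, so that here the tab can be taken only across y.
- long_mid (a point): The long cartridge, standing in its holder: white body 44 (x) x 36 (y) x 68 mm tall, brass foot; on its flat shoulder a black grip tab 30 (x) x 22 (y) x 52 mm tall; 120 mm tall in all, about 0.2 kg. It goes into the well either way round, its x along the case's x, with 2 mm clearance each side. This point is half-way up, 60 mm above the foot; z up.
- long_shoulder (a point): Centre of the long cartridge's shoulder, 68 mm above its foot, at the root of the grip tab; axes as the cartridge's.
- holder_long: Fixed grey metal holder of the long cartridge; origin at the centre of its underside, axes as the cartridge's. Base 64 x 54 mm, pocket floor 6 mm above the bench, 10 mm lips at the y sides; at the x sides two cheeks 5 mm thick, 44 mm long, 48 mm apart, rising 128 mm above the bench, just past the tab's top, so that here the tab can be taken only across y.
- meter: Bystander: orange hand meter lying flat, 150 (x) x 80 (y) x 44 mm high over its dial; origin at the centre of its underside.
- screwdriver: Bystander: black-handled screwdriver, 190 mm long, lying along its x (handle to -x), under 35 mm high; origin near the middle.
- tape: Bystander: grey roll of tape lying flat, 90 mm outside diameter, 22 mm high; origin at the centre of its underside.
Not all that is in view belongs to the job. Leave any orange or purple look-alike of the part that bears rod_mid alone.

How it is judged (in metres and radians):
On the way, in this order (a step that is already met when the one before it is completed fails the run):
1. the foot of the depth rod is inside the well, more than 35 mm below the deck, and nearly still (x of rod_tip in the frame of well between -0.024 and 0.024 m and y of rod_tip in the frame of well between -0.02 and 0.02 m and z of rod_tip in the frame of well below -0.035 m and linear speed of rod below 0.03 m/s), for 0.15 s.
2. the depth rod stands in its stand again, released (horizontal distance between rod_tip and stand_mouth below 0.01 m and z of rod_tip in the frame of stand_mouth below -0.048 m and angle between rod_mid's own z axis and vertical below 0.2 rad and contact force between rod and the fingers below 0.1 N), for 0.2 s.
At the end, for the whole second after the job is handed in: One cartridge released and still in the well: within 5 mm of its centre, shoulder flush with the deck within 4 mm, tilt under 0.06 rad; the other two within 12 mm of their start, tilt under 0.1; the rod released in its stand, foot 48 mm or more below the mouth, within 10 mm, tilt under 0.2 (all of step 2 and ((horizontal distance between short_shoulder and well below 0.005 m and z of short_shoulder in the frame of well between -0.004 and 0.004 m and angle between short_mid's own z axis and vertical below 0.06 rad and linear speed of cartridge_short below 0.02 m/s and contact force between cartridge_short and the fingers below 0.1 N and distance of each of middle_mid, long_mid from where it was at the start of the episode below 0.012 m and angle between each of middle_mid, long_mid's own z axis and vertical below 0.1 rad) or (horizontal distance between middle_shoulder and well below 0.005 m and z of middle_shoulder in the frame of well between -0.004 and 0.004 m and angle between middle_mid's own z axis and vertical below 0.06 rad and linear speed of cartridge_middle below 0.02 m/s and contact force between cartridge_middle and the fingers below 0.1 N and distance of each of short_mid, long_mid from where it was at the start of the episode below 0.012 m and angle between each of short_mid, long_mid's own z axis and vertical below 0.1 rad) or (horizontal distance between long_shoulder and well below 0.005 m and z of long_shoulder in the frame of well between -0.004 and 0.004 m and angle between long_mid's own z axis and vertical below 0.06 rad and linear speed of cartridge_long below 0.02 m/s and contact force between cartridge_long and the fingers below 0.1 N and distance of each of short_mid, middle_mid from where it was at the start of the episode below 0.012 m and angle between each of short_mid, middle_mid's own z axis and vertical below 0.1 rad))); the robot touches nothing.
It fails at once if a cartridge dropped into the well (faster than 0.4 m/s while its foot is in the well) ((horizontal distance between short_shoulder and well below 0.012 m and z of short_shoulder in the frame of well below 0.035 m and linear speed of cartridge_short above 0.4 m/s) or (horizontal distance between middle_shoulder and well below 0.012 m and z of middle_shoulder in the frame of well below 0.049 m and linear speed of cartridge_middle above 0.4 m/s) or (horizontal distance between long_shoulder and well below 0.012 m and z of long_shoulder in the frame of well below 0.063 m and linear speed of cartridge_long above 0.4 m/s)).
It fails at once if the meter, the screwdriver or the tape roll moved more than 20 mm (distance of any of meter, screwdriver, tape from where it was at the start of the episode above 0.02 m).
It also fails if it takes over 72 s, if anything falls off the work surface, if the arm or the gripper's body presses on something with over 40 N, if the wrist force passes 120 N, or if a joint passes its speed limit or range.

## Working session

There is one attempt and no reset: what is moved stays moved. The work goes in short steps, Python scripts to look and compute and a tool call to move; the robot and the scene stay as the last step left them, time stands still between calls to the robot, and variables do not carry over. Pictures are saved under pics/ and viewed, about 8 in all and at most 12, crops included, and the job is handed in when it is done.

Besides the shell and the picture viewer there is one more tool, called after "Emit:" in YAML: its name, and indented under it one key for each argument. jog_arm: Moves the arm, as the interface text tells. Its arguments: {"type":"object","properties":{"increments":{"type":"array"},"force":{"type":"number"}},"required":["increments"]}

```bash
mkdir -p pics; ls; cat > h.py <<'E'
from plant import *
import numpy as np, cv2
def cloud(p):
    d=p["depth"].astype(float);K=np.array(p["camera_matrix"]);T=np.array(p["T"])
    v,u=np.mgrid[0:480,0:640]
    c=np.stack([(u-K[0,2])/K[0,0]*d,(v-K[1,2])/K[1,1]*d,d],-1)
    w=c@T[:3,:3].T+T[:3,3]; w[d<=0]=np.nan
    return w
def save(p,n,crop=None,s=1):
    im=p["pixels"][:,:,::-1]
    if crop: im=im[crop[1]:crop[3],crop[0]:crop[2]]
    cv2.imwrite("pics/"+n,cv2.resize(im,None,fx=s,fy=s))
E
python3 - <<'E'
from h import *
s=state();print({k:np.round(v,3).tolist() for k,v in s.items()});print([n for n in globals() if 'grip' in n.lower()], globals().get('grip_point_offset'))
ims=[]
for n in("top","side"):
    p=get_image(n);save(p,n+"0.png");w=cloud(p)
    print(n,np.round(p["T"],2).tolist(),np.round(p["camera_matrix"]).tolist())
    for t in("case","rod_mid","stand_mouth","short_mid","middle_mid","long_mid","holder_short","holder_middle","holder_long","meter","screwdriver","tape","well"):
        try:
            for r in silhouettes(p,t)[:3]:
                q=w[r["region"]];q=q[~np.isnan(q[:,0])]
                print(t,round(r["conf"],2),np.round(r["rect"]).tolist(),"med",np.round(np.median(q,0)).tolist(),"zmax",np.round(np.percentile(q[:,2],98)))
        except Exception as e: print(t,e)
E
```

```text
pics
{'time_s': 0.0, 'qpos': [-1.512, 0.313, 1.498, -0.0, 1.331, -0.223], 'qd': [0.001, 0.001, -0.001, 0.001, -0.001, 0.001], 'tau': [-0.0, -41.226, -25.974, -0.0, 0.004, -0.0], 'eef_pos': [145.967, -504.031, 230.729], 'tool_rot': [-3.109, -0.441, -0.0], 'ft_force': [-0.177, -0.222, -0.06], 'ft_torque': [-0.004, 0.028, 0.006], 'gripper_width': 84.792}
['grip_point_offset'] 18.700000000000003
top [[0.03, -0.99, 0.11, 396.3], [-1.0, -0.03, -0.03, 93.13], [0.04, -0.11, -0.99, 1016.58], [0.0, 0.0, 0.0, 1.0]] [[500.0, 0.0, 316.0], [0.0, 500.0, 247.0], [0.0, 0.0, 1.0]]
case 0.97 [478.0, 196.0, 147.0, 144.0] med [599.0, -240.0, 75.0] zmax 136.0
rod_mid 0.67 [313.0, 272.0, 14.0, 14.0] med [453.0, 71.0, 175.0] zmax 178.0
rod_mid 0.55 [357.0, 236.0, 18.0, 18.0] med [518.0, -9.0, 173.0] zmax 177.0
rod_mid 0.48 [366.0, 281.0, 19.0, 15.0] med [434.0, -15.0, 179.0] zmax 182.0
stand_mouth 0.56 [356.0, 284.0, 39.0, 38.0] med [431.0, -9.0, 59.0] zmax 63.0
stand_mouth 0.51 [300.0, 189.0, 23.0, 16.0] med [616.0, 91.0, 95.0] zmax 100.0
short_mid 0.82 [301.0, 189.0, 20.0, 22.0] med [615.0, 91.0, 95.0] zm
[... 2025 characters left out ...]
med [584.0, 274.0, 67.0] zmax 128.0
meter 0.72 [303.0, 137.0, 132.0, 116.0] med [596.0, -207.0, 74.0] zmax 135.0
meter 0.65 [230.0, 320.0, 28.0, 60.0] med [608.0, 273.0, 74.0] zmax 126.0
meter 0.63 [384.0, 355.0, 95.0, 56.0] med [354.0, 251.0, 33.0] zmax 41.0
screwdriver 0.69 [247.0, 228.0, 94.0, 14.0] med [620.0, 9.0, 20.0] zmax 28.0
tape 0.96 [414.0, 196.0, 43.0, 37.0] med [355.0, -151.0, 19.0] zmax 24.0
tape 0.66 [258.0, 249.0, 23.0, 42.0] med [613.0, 102.0, 56.0] zmax 98.0
tape 0.63 [248.0, 228.0, 96.0, 18.0] med [622.0, 9.0, 19.0] zmax 28.0
well 0.65 [304.0, 138.0, 137.0, 117.0] med [597.0, -206.0, 74.0] zmax 135.0
well 0.45 [234.0, 319.0, 50.0, 79.0] med [585.0, 274.0, 67.0] zmax 128.0
```

View pics/top0.png

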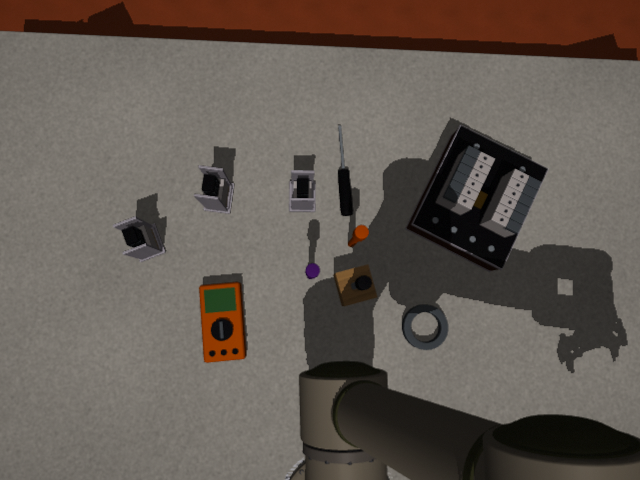

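```bash
python3 - <<'E'
from h import *
p=get_image("side");save(p,"side1.png",(270,150,430,290),5)
w=cloud(p)
t=get_image("top");wt=cloud(t)
def box(w,c,r,zl,zh):
    m=(abs(w[...,0]-c[0])<r)&(abs(w[...,1]-c[1])<r)&(w[...,2]>zl)&(w[...,2]<zh)
    return w[m]
def rect(q): 
    (c,s,a)=cv2.minAreaRect(q[:,:2].astype(np.float32)); return len(q),np.round(c,1).tolist(),np.round(s,1).tolist(),round(a,1)
for n,W in(("top",wt),("side",w)):
    print(n)
    print("deck",rect(box(W,(596,-235),170,68,80)))
    for sg,nm in((1,"modules")  ,):
        q=box(W,(596,-235),170,128,142);print("mods",rect(q))
    # split modules by kmeans
    _,l,c=cv2.kmeans(q[:,:2].astype(np.float32),2,None,(3,50,.1),5,2)
    for k in(0,1): print(" mod",rect(q[l[:,0]==k]))
    print("stand",rect(box(W,(433,-10),50,52,66)))
    for c,zt in(((434,-12),175),((452,72),175),((519,-8),175)): print("rod",c,rect(box(W,c,25,165,186)))
    for c,h in(((610,93),100),((607,252),128),((508,392),114)):
        print("tab+cheek",rect(box(W,c,50,h-9,h+6)),"cheek",rect(box(W,c,50,h-3.,h+6)))
        b=box(W,c,50,h-66,h-52);print("  shoulder",rect(b) if len(b)>5 else len(b))
E
```

```text
top
deck (6255, [615.2, -256.2], [195.4, 226.1], 64.8)
mods (3519, [615.0, -255.8], [151.1, 109.0], 64.2)
 mod (1743, [635.8, -212.7], [55.4, 109.1], 64.4)
 mod (1776, [594.8, -298.6], [56.4, 108.4], 65.0)
stand (964, [435.3, -17.4], [66.1, 66.0], 16.6)
rod (434, -12) (178, [435.1, -16.9], [23.6, 23.6], 49.9)
rod (452, 72) (167, [452.8, 70.2], [23.7, 22.0], 1.7)
rod (519, -8) (168, [520.8, -11.1], [23.5, 23.6], 5.3)
tab+cheek (355, [616.5, 91.7], [58.5, 43.2], 2.0) cheek (240, [616.5, 91.7], [58.4, 43.2], 2.0)
  shoulder (139, [614.6, 91.1], [53.9, 41.9], 2.0)
tab+cheek (390, [609.4, 261.6], [43.8, 59.0], 84.1) cheek (272, [609.4, 262.1], [43.8, 58.2], 85.1)
  shoulder (152, [608.7, 260.7], [41.5, 57.8], 84.3)
tab+cheek (414, [510.2, 400.1], [58.8, 44.1], 23.3) cheek (285, [510.3, 400.1], [58.7, 44.1], 23.3)
  shoulder (176, [509.5, 399.0], [57.4, 42.1], 23.4)
side
deck (2943, [613.7, -254.8], [198.5, 229.5], 65.7)
mods (1776, [613.4, -256.1], [157.5, 111.9], 64.7)
 mod (936, [633.2, -212.8], [61.0, 110.8], 64.0)
 mod (840, [593.4, -298.3], [62.3, 111.8], 63.6)
stand (644, [429.8, -19.0], [59.7, 72.8], 16.7)
rod (434, -12) (173, [433.1, -16.1], [23.6, 25.6], 10.2)
rod (452, 72) (163, [451.3, 71.6], [24.0, 24.9], 12.4)
rod (519, -8) (139, [519.1, -11.2], [24.5, 24.3], 61.4)
tab+cheek (334, [614.4, 92.2], [58.7, 46.3], 1.2) cheek (141, [614.5, 92.5], [58.6, 41.1], 1.8)
  shoulder (285, [613.8, 94.0], [58.3, 41.4], 2.5)
tab+cheek (484, [607.3, 261.3], [45.1, 59.2], 84.5) cheek (206, [607.3, 260.9], [44.4, 58.5], 84.5)
  shoulder (338, [607.0, 261.9], [45.3, 58.4], 83.9)
tab+cheek (542, [508.1, 399.9], [58.0, 45.2], 23.5) cheek (270, [508.1, 400.1], [57.8, 45.2], 23.8)
  shoulder (443, [507.4, 401.7], [57.6, 40.9], 23.8)
```

View pics/side1.png

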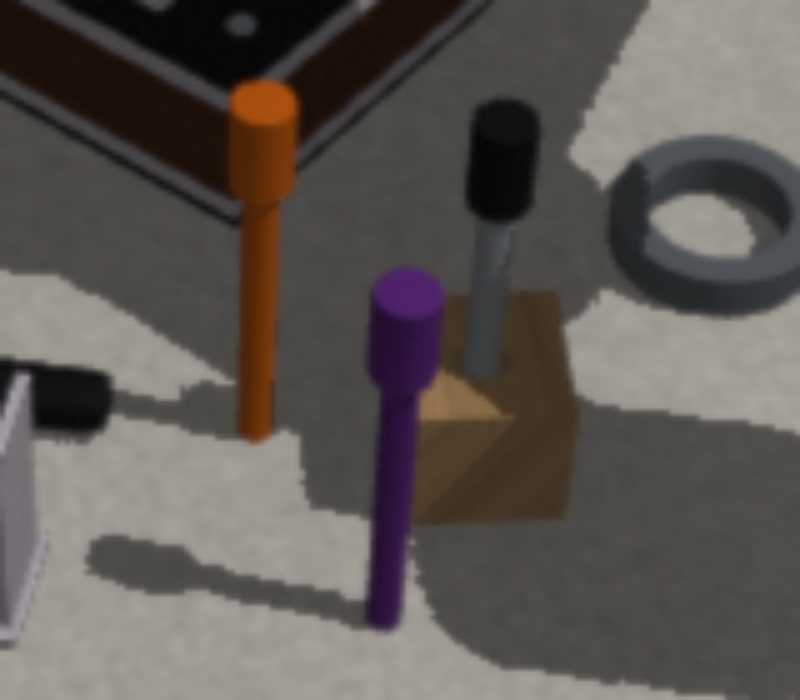

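The top view shows three rod-like things: the black-handled rod in the wooden stand (364,283), an orange one (361,234) and a purple one (313,271). The close crop confirms that the black handle on the steel rod in the stand is the one I want, at about (434,-16.5). Setting out towards it.

Emit:
jog_arm:
  increments:
    - [0.2,-0.19,0,0,0,0,1]
    - [0.4,-0.38,0,0,0,0,1]
    - [0.6,-0.57,0,0,0,0,0.6]
    - [0.82,-0.776,0,0,0,0,0.2]
    - [0.82,-0.776,0,0,0,0,0.2]
    - [0.82,-0.776,0,0,0,0,0.2]
  force: 40

```text
time_s: 2.25
eef_pos: [289.7, -259.6, 231.6]
tool_rot: [3.109, 0.446, 0.001]
ft_force: [0.0, 0.6, 1.1]
gripper_width: 51.4
```

Emit:
jog_arm:
  increments:
    - [0.2,-0.19,0,0,0,-0.1,0.2]
    - [0.4,-0.38,0,0,0,-0.2,0.2]
    - [0.6,-0.57,0,0,0,-0.3,0.2]
    - [0.75,-0.7,0,0,0,-0.4,0.2]
    - [0.826,-0.776,0,0,0,-0.5,0.2]
    - [0.826,-0.776,0,0,0,-0.537,0.2]
    - [0.826,-0.776,0,0,0,-0.537,0.2]
    - [0.826,-0.776,0,0,0,-0.537,0.2]

```text
time_s: 3.25
eef_pos: [433.4, -18.0, 231.3]
tool_rot: [2.659, 1.673, -0.0]
ft_force: [0.0, -0.8, -0.6]
gripper_width: 51.4
```

```bash
cat >> h.py <<'E'
from scipy.spatial.transform import Rotation as Ro
def pose():
    s=state();R=Ro.from_rotvec(s["tool_rot"]).as_matrix();p=np.array(s["eef_pos"])
    yaw=np.degrees(np.arctan2(R[1,0],R[0,0]))
    print("t",round(s["time_s"],2),"tcp",p.round(1),"yaw",yaw.round(2),"zaxis",R[:,2].round(3),"F",np.round(s["ft_force"],1),"w",round(s["gripper_width"],1))
    return p,R,yaw
def go(x,y,z,yaw=None):
    p,R,y0=pose();d=R.T@(np.array([x,y,z])-p)
    print("shift",(d/250).round(3),"turn z",None if yaw is None else round(-((yaw-y0+180)%360-180)/90,3))
def rect(q):
    (c,s,a)=cv2.minAreaRect(q[:,:2].astype(np.float32)); return len(q),np.round(c,1).tolist(),np.round(s,1).tolist(),round(a,1)
def box(w,c,r,zl,zh):
    m=(abs(w[...,0]-c[0])<r)&(abs(w[...,1]-c[1])<r)&(w[...,2]>zl)&(w[...,2]<zh)
    return w[m]
E
python3 -c "
from h import *
go(434.2,-16.6,146,64.5)"
```

```text
t 3.25 tcp [433.4 -18.  231.3] yaw 64.34 zaxis [-0. -0. -1.] F [ 0.  -0.8 -0.6] w 51.4
shift [0.006 0.001 0.341] turn z -0.002
```

Emit:
jog_arm:
  increments:
    - [0.003,0,0.08,0,0,0,0.2]
    - [0.006,0,0.16,0,0,0,0.2]
    - [0.006,0,0.24,0,0,0,0.2]
    - [0.006,0,0.3,0,0,0,0.2]
    - [0.006,0,0.34,0,0,0,0.2]
    - [0.006,0,0.34,0,0,0,0.2]

```text
time_s: 4.0
eef_pos: [433.8, -16.1, 146.1]
tool_rot: [-2.658, -1.674, 0.001]
ft_force: [-0.1, 0.3, -0.3]
gripper_width: 51.1
```

Emit:
jog_arm:
  increments:
    - [0,0,0,0,0,0,-0.2]
    - [0,0,0,0,0,0,-0.6]
    - [0,0,0,0,0,0,-1]
    - [0,0,0,0,0,0,-1]
    - [0,0,0,0,0,0,-1]
    - [0,0,0,0,0,0,-1]

```text
time_s: 4.75
eef_pos: [434.6, -16.0, 146.9]
tool_rot: [2.656, 1.675, 0.002]
ft_force: [0.7, 0.2, 6.8]
gripper_width: 24.3
```

Emit:
jog_arm:
  increments:
    - [0,0,-0.04,0,0,0,-1]
    - [0,0,-0.1,0,0,0,-1]
    - [0,0,-0.2,0,0,0,-1]
    - [0,0,-0.3,0,0,0,-1]
    - [0,0,-0.4,0,0,0,-1]
    - [0,0,-0.5,0,0,0,-1]
    - [0,0,-0.6,0,0,0,-1]
    - [0,0,-0.6,0,0,0,-1]

```text
time_s: 5.75
eef_pos: [434.2, -15.8, 297.4]
tool_rot: [2.656, 1.675, 0.002]
ft_force: [-0.2, -0.1, -2.5]
gripper_width: 23.5
```

```bash
python3 -c "
from h import *
go(614.3,-255.7,295,64.5)
p=get_image('side');save(p,'side2.png',(220,40,460,300),3)
w=cloud(p);print(rect(box(w,(434,-17),14,160,255)))
for z in range(135,270,10):
  q=box(w,(434,-17),22,z,z+10);print(z,len(q),q.mean(0).round(1) if len(q) else '')
"
```

```text
t 5.75 tcp [434.2 -15.8 297.4] yaw 64.48 zaxis [ 0.002 -0.001 -1.   ] F [-0.2 -0.1 -2.5] w 23.5
shift [-0.556  1.063  0.012] turn z -0.0
(336, [430.6, -13.5], [15.3, 12.4], 20.3)
135 0 
145 2 [431.2 -13.7 152.9]
155 29 [431.8 -11.8 160.5]
165 35 [432.2 -12.2 169.9]
175 32 [432.1 -12.3 180.8]
185 34 [431.9 -12.6 189.8]
195 32 [431.3 -12.3 200.3]
205 39 [432.3 -12.7 210. ]
215 34 [430.8 -12.3 220.2]
225 39 [432.2 -12.5 230. ]
235 36 [431.4 -12.3 240.4]
245 38 [431.8 -12.1 250.2]
255 34 [430.9 -12.3 259.6]
265 44 [431.6 -12.3 269.7]
```

View pics/side2.png

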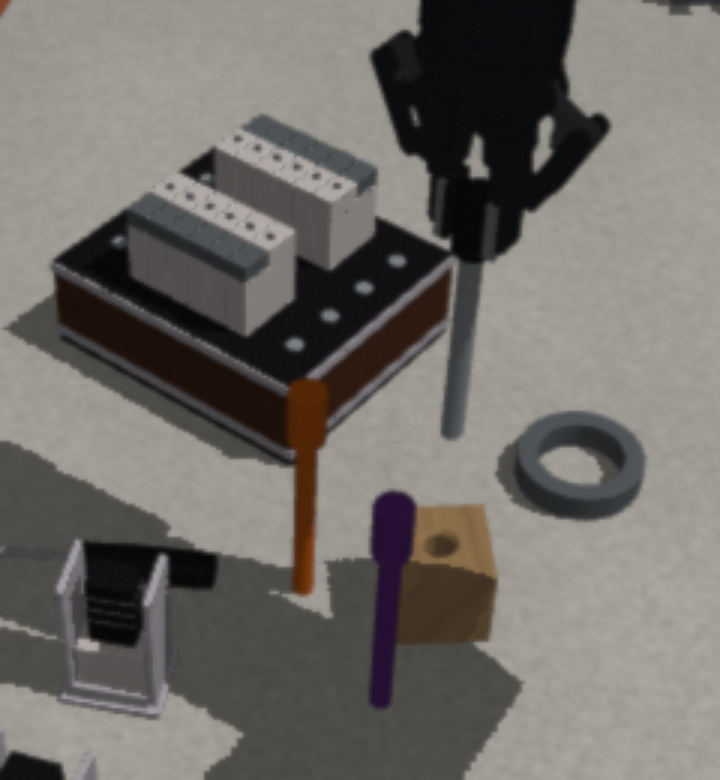

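Emit:
jog_arm:
  increments:
    - [-0.05,0.1,-0.05,0,0,0,-1]
    - [-0.13,0.25,-0.1,0,0,0,-1]
    - [-0.22,0.42,-0.1,0,0,0,-1]
    - [-0.31,0.6,-0.1,0,0,0,-1]
    - [-0.4,0.76,-0.1,0,0,0,-1]
    - [-0.46,0.88,-0.1,0,0,0,-1]
    - [-0.5,0.96,-0.1,0,0,0,-1]
    - [-0.5,0.96,-0.1,0,0,0,-1]

```text
time_s: 6.8
eef_pos: [596.7, -232.9, 318.4]
tool_rot: [-2.655, -1.672, 0.003]
ft_force: [-0.9, 1.3, -2.5]
gripper_width: 24.0
```

Emit:
jog_arm:
  increments:
    - [-0.02,0.04,0.0,0,0,0,-1]
    - [-0.056,0.103,0.0,0,0,0,-1]
    - [-0.056,0.103,0.0,0,0,0,-1]
    - [-0.056,0.103,0.0,0,0,0,-1]

```text
time_s: 7.3
eef_pos: [613.6, -254.9, 321.0]
tool_rot: [-2.656, -1.676, 0.0]
ft_force: [-0.1, -0.3, -1.9]
gripper_width: 23.6
```

```bash
python3 -c "
from h import *
go(614.3,-255.7,220,64.5)
p=get_image('top');w=cloud(p)
for n,W in (('top',w),('side',cloud(get_image('side')))):
  q=box(W,(605,-250),170,128,142)
  d=q[:,:2]-[614.3,-255.7];a=np.radians(64.5);cy=d@[np.cos(a),np.sin(a)];cx=d@[np.sin(a),-np.cos(a)]
  print(n,'gap y',cy[cy<0].max().round(1),cy[cy>0].min().round(1),'x',np.percentile(cx,[1,99]).round(1))
  r=box(W,(614.3,-255.7),30,195,260);print('rod',rect(r) if len(r)>5 else '')
"
```

```text
t 7.3 tcp [ 613.6 -254.9  321. ] yaw 64.5 zaxis [-0.001  0.001 -1.   ] F [-0.1 -0.3 -1.9] w 23.6
shift [-0.002  0.004  0.404] turn z 0.0
top gap y -18.7 19.6 x [-52.7  53.4]
rod (159, [610.8, -251.9], [13.5, 7.2], 33.7)
side gap y -16.7 16.0 x [-55.2  51.2]
rod (201, [610.4, -253.0], [12.2, 13.9], 13.7)
```

Emit:
jog_arm:
  increments:
    - [0,0.002,0.08,0,0,0,-1]
    - [0,0.002,0.17,0,0,0,-1]
    - [0,0.002,0.26,0,0,0,-1]
    - [0,0.002,0.35,0,0,0,-1]
    - [0,0.002,0.42,0,0,0,-1]
    - [0,0.002,0.48,0,0,0,-1]
    - [0,0.002,0.53,0,0,0,-1]
    - [0,0.002,0.53,0,0,0,-1]

```text
time_s: 8.4
eef_pos: [614.1, -255.8, 188.0]
tool_rot: [-2.656, -1.675, 0.001]
ft_force: [0.2, 0.0, -1.7]
gripper_width: 23.8
```

Emit:
jog_arm:
  increments:
    - [0,0,0.01,0,0,0,-1]
    - [0,0,0.02,0,0,0,-1]
    - [0,0,0.03,0,0,0,-1]
    - [0,0,0.04,0,0,0,-1]
    - [0,0,0.048,0,0,0,-1]
    - [0,0,0.052,0,0,0,-1]
    - [0,0,0.052,0,0,0,-1]

```text
time_s: 9.28
eef_pos: [614.6, -256.1, 177.0]
tool_rot: [2.656, 1.675, 0.001]
ft_force: [-1.3, 0.4, 4.8]
gripper_width: 24.0
```

Emit:
jog_arm:
  increments:
    - [0,0,0.004,0,0,0,-1]
    - [0,0,0.008,0,0,0,-1]
    - [0,0,0.012,0,0,0,-1]
    - [0,0,0.012,0,0,0,-1]

```text
time_s: 9.78
eef_pos: [615.0, -256.4, 176.9]
tool_rot: [2.653, 1.673, 0.003]
ft_force: [-2.8, 2.1, 19.3]
gripper_width: 23.8
```

```bash
python3 -c "
from h import *
pose();p=get_image('side');save(p,'side3.png',(220,20,400,200),4)
w=cloud(p);t=cloud(get_image('top'))
for W in(w,t):
  print('handle/rod',[ (z,len(box(W,(614,-256),16,z,z+5))) for z in range(135,215,5)])
"
```

```text
t 9.78 tcp [ 615.  -256.4  176.9] yaw 64.48 zaxis [ 0.004 -0.003 -1.   ] F [-2.8  2.1 19.3] w 23.8
handle/rod [(135, 12), (140, 17), (145, 9), (150, 19), (155, 10), (160, 13), (165, 7), (170, 13), (175, 21), (180, 25), (185, 23), (190, 24), (195, 31), (200, 30), (205, 60), (210, 23)]
handle/rod [(135, 0), (140, 0), (145, 0), (150, 0), (155, 0), (160, 0), (165, 0), (170, 0), (175, 0), (180, 0), (185, 0), (190, 0), (195, 0), (200, 0), (205, 0), (210, 0)]
```

View pics/side3.png

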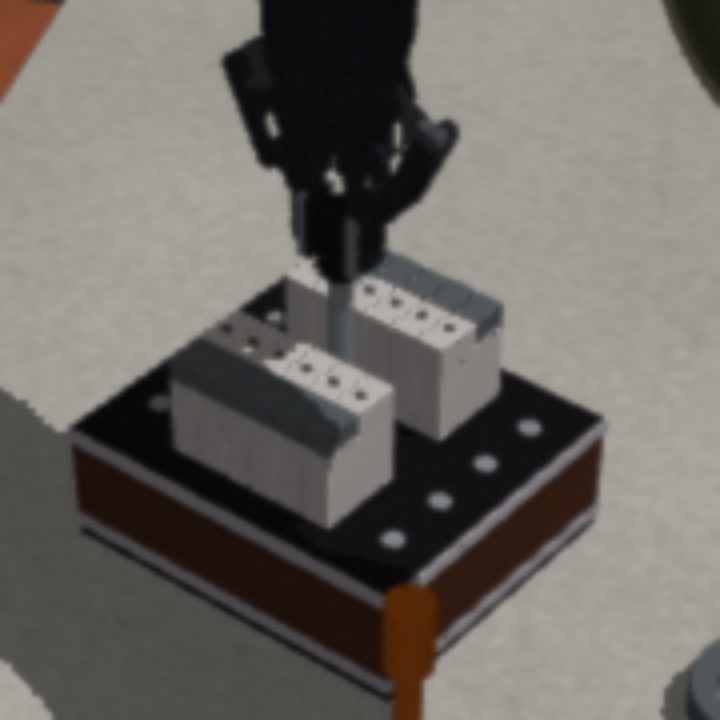

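The rod meets solid resistance at TCP z 177, which puts its foot at z≈35, so the well is 40 mm deep and the short cartridge is the one to fit. Returning the rod.

Emit:
jog_arm:
  increments:
    - [0,0,-0.03,0,0,0,-1]
    - [0,0,-0.1,0,0,0,-1]
    - [0,0,-0.2,0,0,0,-1]
    - [0,0,-0.3,0,0,0,-1]
    - [0,0,-0.4,0,0,0,-1]
    - [0,0,-0.5,0,0,0,-1]
    - [0,0,-0.6,0,0,0,-1]
    - [0,0,-0.6,0,0,0,-1]

```text
time_s: 10.88
eef_pos: [614.7, -256.2, 324.1]
tool_rot: [2.655, 1.674, 0.002]
ft_force: [-0.4, 0.6, -1.9]
gripper_width: 23.4
```

Emit:
jog_arm:
  increments:
    - [0.04,-0.08,0,0,0,0,-1]
    - [0.12,-0.23,0,0,0,0,-1]
    - [0.21,-0.4,0,0,0,0,-1]
    - [0.31,-0.58,0,0,0,0,-1]
    - [0.4,-0.74,0,0,0,0,-1]
    - [0.47,-0.88,0,0,0,0,-1]
    - [0.51,-0.96,0,0,0,0,-1]
    - [0.51,-0.96,0,0,0,0,-1]

```text
time_s: 11.88
eef_pos: [451.9, -36.6, 322.0]
tool_rot: [-2.655, -1.677, 0.001]
ft_force: [-0.4, -0.9, -1.8]
gripper_width: 23.4
```

```bash
python3 -c "
from h import *
go(434.4,-16,230,64.5)"
```

```text
t 11.88 tcp [451.9 -36.6 322. ] yaw 64.56 zaxis [-0.001  0.    -1.   ] F [-0.4 -0.9 -1.8] w 23.4
shift [ 0.044 -0.098  0.368] turn z 0.001
```

Emit:
jog_arm:
  increments:
    - [0.02,-0.04,0,0,0,0,-1]
    - [0.044,-0.098,0.05,0,0,0,-1]
    - [0.044,-0.098,0.14,0,0,0,-1]
    - [0.044,-0.098,0.23,0,0,0,-1]
    - [0.044,-0.098,0.31,0,0,0,-1]
    - [0.044,-0.098,0.368,0,0,0,-1]
    - [0.044,-0.098,0.368,0,0,0,-1]
    - [0.044,-0.098,0.368,0,0,0,-1]

```text
time_s: 12.88
eef_pos: [435.7, -17.2, 231.4]
tool_rot: [2.657, 1.675, 0.001]
ft_force: [0.2, 0.6, -1.8]
gripper_width: 23.7
```

```bash
python3 -c "
from h import *
go(434.4,-16,152,64.5)
p=get_image('side');save(p,'side4.png',(320,160,420,270),7)
w=cloud(p)
q=box(w,(434,-17),50,54,64);print('stand',rect(q))
for z in range(85,225,15):
  q=box(w,(434,-17),22,z,z+15);print(z,len(q),q.mean(0).round(1) if len(q) else '')
"
```

```text
t 12.88 tcp [435.7 -17.2 231.4] yaw 64.47 zaxis [ 0.001 -0.    -1.   ] F [ 0.2  0.6 -1.8] w 23.7
shift [ 0.002 -0.007  0.318] turn z -0.0
stand (631, [429.7, -18.6], [59.8, 74.0], 16.3)
85 31 [433.7 -14.4  93.6]
100 43 [433.  -14.1 106.8]
115 42 [433.3 -13.5 122.2]
130 47 [432.8 -13.9 136.3]
145 52 [433.4 -13.8 152.3]
160 47 [433.  -13.9 168.3]
175 49 [432.5 -13.4 182.8]
190 49 [433.4 -13.6 197.5]
205 50 [432.3 -13.4 212. ]
220 67 [435.7  -8.8 230. ]
```

View pics/side4.png

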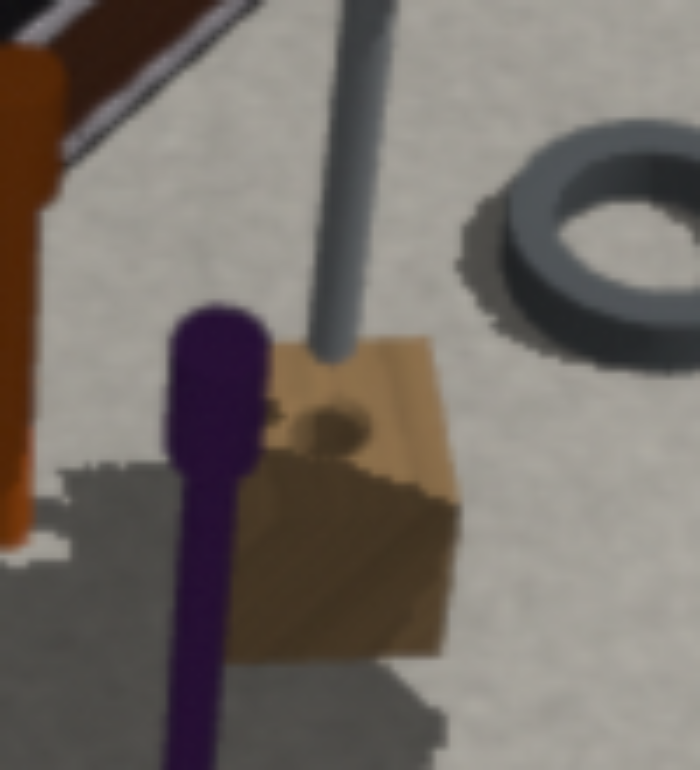

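Emit:
jog_arm:
  increments:
    - [0.002,-0.006,0.03,0,0,0,-1]
    - [0.002,-0.006,0.09,0,0,0,-1]
    - [0.002,-0.006,0.14,0,0,0,-1]
    - [0.002,-0.006,0.19,0,0,0,-1]
    - [0.002,-0.006,0.24,0,0,0,-1]
    - [0.002,-0.006,0.29,0,0,0,-1]
    - [0.002,-0.006,0.32,0,0,0,-1]
    - [0.002,-0.006,0.32,0,0,0,-1]

```text
time_s: 13.92
eef_pos: [434.1, -15.9, 150.4]
tool_rot: [-2.657, -1.675, 0.001]
ft_force: [-0.6, 0.5, -1.9]
gripper_width: 23.9
```

Emit:
jog_arm:
  increments:
    - [0,0,0.006,0,0,0,-1]
    - [0,0,0.012,0,0,0,-1]
    - [0,0,0.016,0,0,0,-1]
    - [0,0,0.016,0,0,0,-1]

```text
time_s: 14.42
eef_pos: [434.4, -16.0, 147.0]
tool_rot: [2.657, 1.676, 0.001]
ft_force: [0.7, 0.7, 0.3]
gripper_width: 23.8
```

Emit:
jog_arm:
  increments:
    - [0,0,0,0,0,0,-0.3]
    - [0,0,0,0,0,0,0]
    - [0,0,0,0,0,0,0.2]
    - [0,0,0,0,0,0,0.2]
    - [0,0,0,0,0,0,0.2]
    - [0,0,0,0,0,0,0.2]

```text
time_s: 15.18
eef_pos: [434.2, -16.0, 146.8]
tool_rot: [-2.657, -1.676, -0.0]
ft_force: [0.6, -0.2, 0.4]
gripper_width: 51.7
```

Emit:
jog_arm:
  increments:
    - [0,0,-0.06,0,0,0,0.2]
    - [0,0,-0.16,0,0,0,0.2]
    - [0,0,-0.26,0,0,0,0.2]
    - [0,0,-0.36,0,0,0,0.2]
    - [0,0,-0.4,0,0,0,0.2]
    - [0,0,-0.4,0,0,0,0.2]

```text
time_s: 15.92
eef_pos: [434.3, -16.0, 246.7]
tool_rot: [2.657, 1.676, 0.0]
ft_force: [0.6, -0.0, -0.4]
gripper_width: 51.4
```

```bash
python3 -c "
from h import *
go(615.4,92.0,180,2)
w=cloud(get_image('side'))
print('rod top',rect(box(w,(434,-17),20,170,186)), 'stand handle z', np.percentile(box(w,(434,-17),20,140,186)[:,2],99))
for z in (80,100,120,150): q=box(w,(434,-17),22,z,z+15);print(z,q.mean(0).round(1))
"
```

```text
t 15.93 tcp [434.3 -16.  246.7] yaw 64.48 zaxis [ 0. -0. -1.] F [ 0.6 -0.  -0.4] w 51.4
shift [0.702 0.468 0.267] turn z 0.694
rod top (148, [431.8, -17.2], [23.7, 26.8], 9.7) stand handle z 180.94923849730083
80 [432.1 -12.7  87.9]
100 [432.1 -12.8 108.1]
120 [431.8 -12.2 127. ]
150 [431.   -8.2 157.4]
```

Emit:
jog_arm:
  increments:
    - [0.1,0.07,0,0,0,0.1,0.2]
    - [0.25,0.16,0,0,0,0.2,0.2]
    - [0.4,0.26,0,0,0,0.3,0.2]
    - [0.55,0.36,0,0,0,0.4,0.2]
    - [0.65,0.43,0,0,0,0.5,0.2]
    - [0.7,0.468,0.05,0,0,0.6,0.2]
    - [0.702,0.468,0.15,0,0,0.69,0.2]
    - [0.702,0.468,0.2,0,0,0.694,0.2]

```text
time_s: 16.98
eef_pos: [614.7, 92.1, 194.1]
tool_rot: [-3.141, -0.057, 0.006]
ft_force: [0.8, -0.3, 0.5]
gripper_width: 51.3
```

```bash
python3 -c "
from h import *
go(615.4,92.0,60,2)
p=get_image('side');w=cloud(p);save(p,'side5.png',(200,180,320,290),6)
print(rect(box(w,(615,92),50,84,104)))
# tab by silhouettes
for r in silhouettes(p,'short_mid')[:1]:
  q=w[r['region']];q=q[(q[:,2]>55)&(q[:,2]<120)];print(r['conf'],rect(q),q.mean(0))
"
```

```text
t 16.98 tcp [614.7  92.1 194.1] yaw 2.08 zaxis [-0.004  0.    -1.   ] F [ 0.8 -0.3  0.5] w 51.3
shift [0.005 0.001 0.536] turn z 0.001
(433, [614.3, 92.7], [58.8, 46.5], 0.0)
0.74 (439, [611.4, 96.2], [36.7, 35.0], 9.2) [612.55152079  96.99741463  82.48717297]
```

View pics/side5.png

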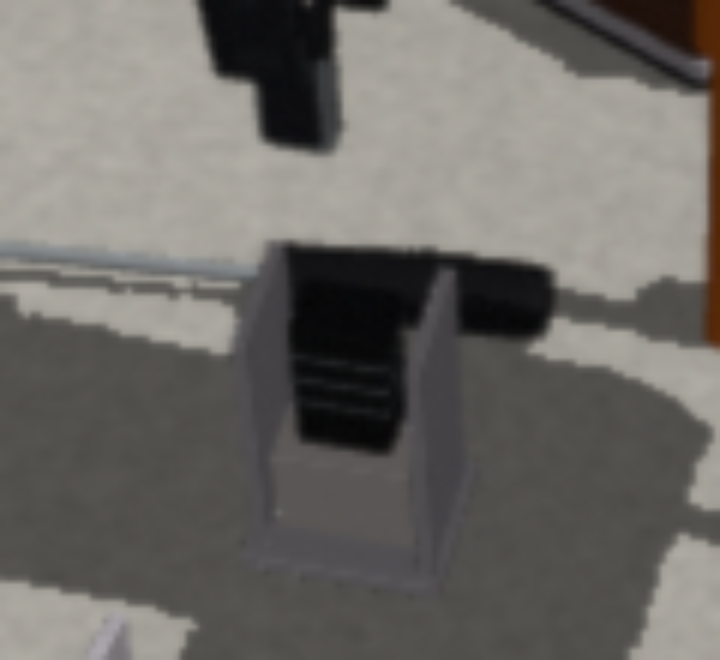

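Emit:
jog_arm:
  increments:
    - [0.004,0,0.08,0,0,0,0.2]
    - [0.004,0,0.16,0,0,0,0.2]
    - [0.004,0,0.24,0,0,0,0.2]
    - [0.004,0,0.32,0,0,0,0.2]
    - [0.004,0,0.4,0,0,0,0.2]
    - [0.004,0,0.48,0,0,0,0.2]
    - [0.004,0,0.535,0,0,0,0.2]
    - [0.004,0,0.535,0,0,0,0.2]

```text
time_s: 18.08
eef_pos: [616.2, 92.0, 62.7]
tool_rot: [-3.141, -0.057, 0.002]
ft_force: [0.0, -0.5, -0.1]
gripper_width: 50.6
```

Emit:
jog_arm:
  increments:
    - [0,0,0,0,0,0,-0.2]
    - [0,0,0,0,0,0,-0.6]
    - [0,0,0,0,0,0,-1]
    - [0,0,0,0,0,0,-1]
    - [0,0,0,0,0,0,-1]
    - [0,0,0,0,0,0,-1]

```text
time_s: 18.82
eef_pos: [616.9, 92.1, 64.0]
tool_rot: [3.141, 0.055, 0.003]
ft_force: [-1.0, -0.2, 5.9]
gripper_width: 21.5
```

Emit:
jog_arm:
  increments:
    - [0,0,-0.03,0,0,0,-1]
    - [0,0,-0.08,0,0,0,-1]
    - [0,0,-0.16,0,0,0,-1]
    - [0,0,-0.25,0,0,0,-1]
    - [0,0,-0.35,0,0,0,-1]
    - [0,0,-0.44,0,0,0,-1]
    - [0,0,-0.52,0,0,0,-1]
    - [0,0,-0.52,0,0,0,-1]

```text
time_s: 19.82
eef_pos: [617.0, 92.1, 194.8]
tool_rot: [3.141, 0.055, 0.005]
ft_force: [0.0, 0.5, -3.8]
gripper_width: 21.8
```

```bash
python3 -c "
from h import *
go(500,165,57,2)
p=get_image('side');w=cloud(p)
for r in silhouettes(p,'short_mid')[:3]:
  q=w[r['region']];print(r['conf'],r['rect'],np.nanmin(q,0).round(),np.nanmax(q,0).round())
"
```

```text
t 19.82 tcp [617.   92.1 194.8] yaw 2.02 zaxis [ 0.003 -0.    -1.   ] F [ 0.   0.5 -3.8] w 21.8
shift [-0.459 -0.308  0.55 ] turn z 0.0
0.83 [257.8, 200.9, 33.8, 51.0] [592. -25.  -2.] [691. 113. 229.]
0.19 [368.9, 234.2, 34.9, 44.7] [ 392. -108.   -4.] [452.  73. 105.]
```

Emit:
jog_arm:
  increments:
    - [-0.05,-0.03,0,0,0,0,-1]
    - [-0.15,-0.1,0,0,0,0,-1]
    - [-0.26,-0.17,0,0,0,0,-1]
    - [-0.36,-0.24,0,0,0,0,-1]
    - [-0.43,-0.29,0.05,0,0,0,-1]
    - [-0.46,-0.308,0.13,0,0,0,-1]
    - [-0.46,-0.308,0.22,0,0,0,-1]
    - [-0.46,-0.308,0.3,0,0,0,-1]

```text
time_s: 20.92
eef_pos: [498.0, 165.0, 116.4]
tool_rot: [3.141, 0.056, -0.003]
ft_force: [1.1, 0.2, -2.7]
gripper_width: 21.8
```

Emit:
jog_arm:
  increments:
    - [0,0,0.06,0,0,0,-1]
    - [0,0,0.12,0,0,0,-1]
    - [0,0,0.17,0,0,0,-1]
    - [0,0,0.2,0,0,0,-1]
    - [0,0,0.22,0,0,0,-1]
    - [0,0,0.225,0,0,0,-1]
    - [0,0,0.225,0,0,0,-1]

```text
time_s: 21.8
eef_pos: [499.0, 165.0, 62.0]
tool_rot: [-3.141, -0.055, -0.001]
ft_force: [0.2, -0.8, -2.9]
gripper_width: 21.4
```

```bash
python3 -c "
from h import *
go(500,165,58,2)"
```

```text
t 21.8 tcp [499. 165.  62.] yaw 2.02 zaxis [ 0.  0. -1.] F [ 0.2 -0.8 -2.9] w 21.4
shift [0.004 0.    0.016] turn z 0.0
```

Emit:
jog_arm:
  increments:
    - [0,0,0.006,0,0,0,-1]
    - [0,0,0.012,0,0,0,-1]
    - [0,0,0.017,0,0,0,-1]
    - [0,0,0.017,0,0,0,-1]

```text
time_s: 22.3
eef_pos: [498.9, 164.9, 58.0]
tool_rot: [3.141, 0.055, 0.001]
ft_force: [-1.5, -1.0, 3.3]
gripper_width: 21.6
```

Emit:
jog_arm:
  increments:
    - [0,0,0,0,0,0,-0.4]
    - [0,0,0,0,0,0,-0.2]
    - [0,0,0,0,0,0,0.2]
    - [0,0,0,0,0,0,0.2]
    - [0,0,0,0,0,0,0.2]

```text
time_s: 22.92
eef_pos: [498.8, 165.0, 57.5]
tool_rot: [3.141, 0.055, -0.0]
ft_force: [0.5, -0.4, 0.1]
gripper_width: 51.3
```

Emit:
jog_arm:
  increments:
    - [0,0,-0.06,0,0,0,0.2]
    - [0,0,-0.16,0,0,0,0.2]
    - [0,0,-0.26,0,0,-0.1,0.2]
    - [0,0,-0.36,0,0,-0.2,0.2]
    - [0,0,-0.4,0,0,-0.3,0.2]
    - [0,0,-0.4,0,0,-0.4,0.2]
    - [0,0,-0.4,0,0,-0.5,0.2]
    - [0,0,-0.4,0,0,-0.6,0.2]

```text
time_s: 23.92
eef_pos: [498.9, 165.0, 158.7]
tool_rot: [2.769, 1.482, 0.002]
ft_force: [-0.6, 1.0, 1.5]
gripper_width: 51.6
```

Emit:
jog_arm:
  increments:
    - [0,-0.1,-0.08,0,0,-0.1,0.2]
    - [0,-0.2,-0.16,0,0,-0.2,0.2]
    - [0,-0.3,-0.24,0,0,-0.3,0.2]
    - [0,-0.4,-0.32,0,0,-0.4,0.2]
    - [0,-0.4,-0.32,0,0,-0.4,0.2]
    - [0,-0.4,-0.32,0,0,-0.4,0.2]

```text
time_s: 24.68
eef_pos: [416.1, 220.5, 237.4]
tool_rot: [2.185, 2.257, -0.0]
ft_force: [-0.6, -0.6, -0.2]
gripper_width: 51.4
```

```bash
python3 -c "
from h import *
go(499,165,160,92)
for n in('top','side'):
  p=get_image(n);w=cloud(p)
  print(n,'tab',rect(box(w,(500,165),40,84,98)),'all',rect(box(w,(500,165),40,32,98)))
  if n=='side': save(p,'side6.png',(200,200,360,330),5)
"
```

```text
t 24.68 tcp [416.1 220.5 237.4] yaw 91.87 zaxis [-0. -0. -1.] F [-0.6 -0.6 -0.2] w 51.4
shift [-0.233  0.324  0.31 ] turn z -0.001
top tab (194, [498.8, 165.3], [28.7, 22.1], 2.2) all (418, [498.2, 164.9], [43.0, 35.3], 2.1)
side tab (216, [496.9, 165.7], [30.6, 24.5], 1.8) all (747, [496.6, 166.0], [44.3, 38.8], 2.0)
```

View pics/side6.png

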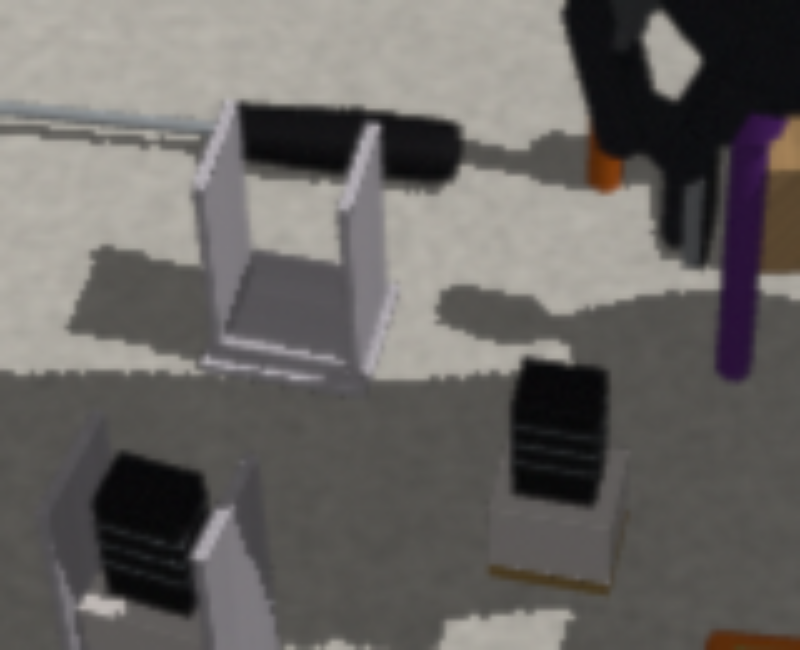

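Emit:
jog_arm:
  increments:
    - [-0.06,0.09,0,0,0,0,0.2]
    - [-0.15,0.21,0,0,0,0,0.2]
    - [-0.22,0.3,0,0,0,0,0.2]
    - [-0.232,0.32,0,0,0,0,0.2]
    - [-0.232,0.32,0.1,0,0,0,0.2]
    - [-0.232,0.32,0.2,0,0,0,0.2]
    - [-0.232,0.32,0.3,0,0,0,0.2]
    - [-0.232,0.32,0.35,0,0,0,0.2]

```text
time_s: 25.78
eef_pos: [497.0, 165.9, 148.7]
tool_rot: [-2.181, -2.259, 0.003]
ft_force: [0.7, -0.5, 0.8]
gripper_width: 51.1
```

```bash
python3 -c "
from h import *
go(498,165.2,57,92)"
```

```text
t 25.77 tcp [497.  165.9 148.7] yaw 92.0 zaxis [-0.002 -0.    -1.   ] F [ 0.7 -0.5  0.8] w 51.1
shift [-0.003  0.005  0.367] turn z -0.0
```

Emit:
jog_arm:
  increments:
    - [-0.002,0.003,0.08,0,0,0,0.2]
    - [-0.002,0.003,0.16,0,0,0,0.2]
    - [-0.002,0.003,0.24,0,0,0,0.2]
    - [-0.002,0.003,0.31,0,0,0,0.2]
    - [-0.002,0.003,0.365,0,0,0,0.2]
    - [-0.002,0.003,0.365,0,0,0,0.2]

```text
time_s: 26.52
eef_pos: [498.3, 165.3, 58.3]
tool_rot: [-2.181, -2.259, 0.002]
ft_force: [0.4, 0.2, -0.2]
gripper_width: 51.2
```

Emit:
jog_arm:
  increments:
    - [0,0,0,0,0,0,-0.1]
    - [0,0,0,0,0,0,-0.4]
    - [0,0,0,0,0,0,-1]
    - [0,0,0,0,0,0,-1]
    - [0,0,0,0,0,0,-1]
    - [0,0,0,0,0,0,-1]

```text
time_s: 27.28
eef_pos: [499.0, 165.3, 59.6]
tool_rot: [2.181, 2.26, 0.002]
ft_force: [-1.1, -0.2, 6.7]
gripper_width: 29.6
```

Emit:
jog_arm:
  increments:
    - [0,0,-0.03,0,0,0,-1]
    - [0,0,-0.1,0,0,0,-1]
    - [0,0,-0.2,0,0,0,-1]
    - [0,0,-0.32,0,0,0,-1]
    - [0,0,-0.45,0,0,0,-1]
    - [0,0,-0.58,0,0,0,-1]
    - [0,0,-0.7,0,0,0,-1]
    - [0,0,-0.7,0,0,0,-1]

```text
time_s: 28.28
eef_pos: [499.2, 165.3, 235.4]
tool_rot: [2.18, 2.258, 0.005]
ft_force: [1.4, -0.1, -3.0]
gripper_width: 29.6
```

```bash
python3 -c "
from h import *
go(614.3,-255.7,230,64.5)"
```

```text
t 28.27 tcp [499.2 165.3 235.4] yaw 92.02 zaxis [ 0.004  0.    -1.   ] F [ 1.4 -0.1 -3. ] w 29.6
shift [-1.699  0.401  0.023] turn z 0.306
```

Emit:
jog_arm:
  increments:
    - [0,0,-0.08,0,0,0,-1]
    - [-0.06,0.01,-0.16,0,0,0,-1]
    - [-0.18,0.04,-0.2,0,0,0,-1]
    - [-0.34,0.08,-0.2,0,0,0,-1]
    - [-0.52,0.12,-0.2,0,0,0,-1]
    - [-0.68,0.16,-0.2,0,0,0,-1]
    - [-0.8,0.19,-0.2,0,0,0,-1]
    - [-0.88,0.208,-0.2,0,0,0,-1]

```text
time_s: 29.28
eef_pos: [558.2, -54.0, 281.9]
tool_rot: [-2.181, -2.257, 0.002]
ft_force: [-0.7, 0.8, -3.0]
gripper_width: 29.4
```

Emit:
jog_arm:
  increments:
    - [-0.06,0.01,0,0,0,0,-1]
    - [-0.18,0.04,0,0,0,0.05,-1]
    - [-0.34,0.08,0,0,0,0.1,-1]
    - [-0.52,0.12,0,0,0,0.15,-1]
    - [-0.66,0.16,0,0,0,0.2,-1]
    - [-0.76,0.18,0,0,0,0.25,-1]
    - [-0.81,0.192,0,0,0,0.306,-1]
    - [-0.815,0.192,0,0,0,0.306,-1]

```text
time_s: 30.28
eef_pos: [613.5, -254.9, 282.9]
tool_rot: [-2.656, -1.676, 0.001]
ft_force: [0.2, 1.1, -3.0]
gripper_width: 29.5
```

```bash
cat > c.py <<'E'
from h import *
p0,R,yaw=go(614.3,-255.7,200,64.5) or pose()
a=np.radians(64.5)
for n in('top','side'):
  W=cloud(get_image(n)); q=box(W,(605,-250),170,128,138)
  d=q[:,:2]-[614.3,-255.7];cy=d@[np.cos(a),np.sin(a)];cx=d@[np.sin(a),-np.cos(a)]
  m=abs(cx)<45
  print(n,'gap y',cy[m&(cy<-8)].max().round(1),cy[m&(cy>8)].min().round(1),'x',np.percentile(cx,[1,99]).round(1))
  f=p0[2]-59
  b=box(W,p0,45,f+3,f+39); 
  if len(b)>5:
    e=b[:,:2]-[614.3,-255.7]; print(' body',rect(b),'case x',(e@[np.sin(a),-np.cos(a)]).min().round(1),(e@[np.sin(a),-np.cos(a)]).max().round(1),'y',(e@[np.cos(a),np.sin(a)]).min().round(1),(e@[np.cos(a),np.sin(a)]).max().round(1))
E
python3 c.py
```

```text
t 30.27 tcp [ 613.5 -254.9  282.9] yaw 64.51 zaxis [-0.001  0.001 -1.   ] F [ 0.2  1.1 -3. ] w 29.5
shift [-0.002  0.004  0.332] turn z 0.0
t 30.27 tcp [ 613.5 -254.9  282.9] yaw 64.51 zaxis [-0.001  0.001 -1.   ] F [ 0.2  1.1 -3. ] w 29.5
top gap y -19.0 19.8 x [-52.8  52.9]
 body (453, [612.8, -253.6], [36.8, 45.7], 65.4) case x -25.2 20.4 y -17.5 19.4
side gap y -16.3 16.5 x [-55.6  51.8]
 body (522, [611.5, -252.7], [41.1, 50.3], 66.2) case x -29.4 21.5 y -19.7 21.5
```

Emit:
jog_arm:
  increments:
    - [-0.003,0.008,0.06,0,0,0,-1]
    - [-0.003,0.008,0.14,0,0,0,-1]
    - [-0.003,0.008,0.22,0,0,0,-1]
    - [-0.003,0.008,0.28,0,0,0,-1]
    - [-0.003,0.008,0.32,0,0,0,-1]
    - [-0.003,0.008,0.32,0,0,0,-1]
    - [-0.003,0.008,0.32,0,0,0,-1]

```text
time_s: 31.25
eef_pos: [615.2, -256.4, 204.6]
tool_rot: [2.656, 1.675, 0.001]
ft_force: [-0.8, -0.3, -2.4]
gripper_width: 29.2
```

```bash
python3 c.py; python3 -c "
from h import *
p=get_image('side');save(p,'side7.png',(240,50,380,190),5)"
```

```text
t 31.25 tcp [ 615.2 -256.4  204.6] yaw 64.48 zaxis [ 0.001 -0.001 -1.   ] F [-0.8 -0.3 -2.4] w 29.2
shift [ 0.001 -0.005  0.018] turn z -0.0
t 31.25 tcp [ 615.2 -256.4  204.6] yaw 64.48 zaxis [ 0.001 -0.001 -1.   ] F [-0.8 -0.3 -2.4] w 29.2
top gap y -18.9 19.9 x [-53.   53.2]
 body (344, [614.8, -255.0], [36.4, 45.2], 65.0) case x -22.4 22.6 y -17.6 18.9
side gap y -17.8 16.1 x [-55.4  50.1]
 body (458, [612.9, -255.3], [41.9, 50.2], 66.6) case x -26.2 23.2 y -22.0 21.1
```

View pics/side7.png

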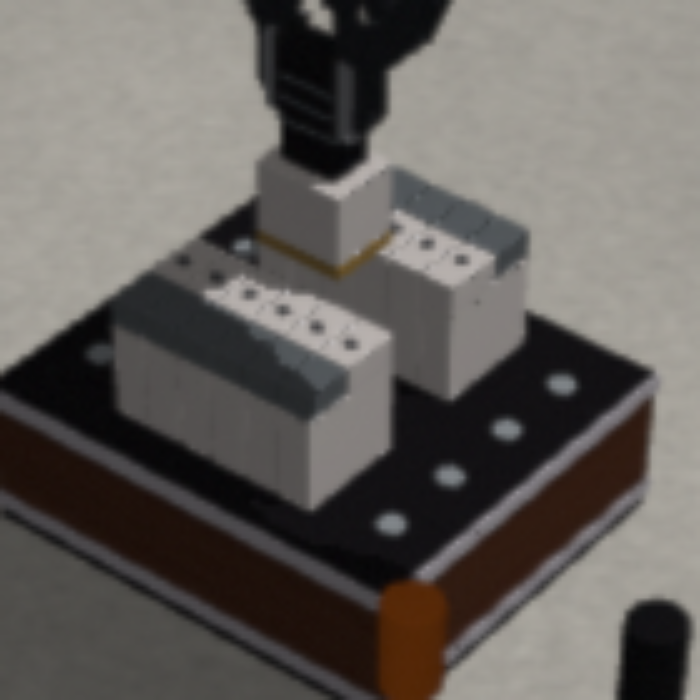

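Emit:
jog_arm:
  increments:
    - [0,-0.001,0.03,0,0,0,-1]
    - [0,-0.001,0.07,0,0,0,-1]
    - [0,-0.001,0.11,0,0,0,-1]
    - [0,-0.001,0.15,0,0,0,-1]
    - [0,-0.001,0.19,0,0,0,-1]
    - [0,-0.001,0.22,0,0,0,-1]
    - [0,-0.001,0.24,0,0,0,-1]
    - [0,-0.001,0.24,0,0,0,-1]

```text
time_s: 32.4
eef_pos: [614.7, -256.1, 143.5]
tool_rot: [-2.657, -1.676, 0.0]
ft_force: [0.5, -0.3, -2.5]
gripper_width: 29.3
```

Emit:
jog_arm:
  increments:
    - [0,0,0.01,0,0,0,-1]
    - [0,0,0.02,0,0,0,-1]
    - [0,0,0.03,0,0,0,-1]
    - [0,0,0.04,0,0,0,-1]
    - [0,0,0.05,0,0,0,-1]
    - [0,0,0.055,0,0,0,-1]
    - [0,0,0.06,0,0,0,-1]
    - [0,0,0.06,0,0,0,-1]

```text
time_s: 33.4
eef_pos: [614.7, -256.1, 128.7]
tool_rot: [-2.657, -1.676, 0.0]
ft_force: [-0.1, 1.0, -3.0]
gripper_width: 29.3
```

Emit:
jog_arm:
  increments:
    - [0,0,0.015,0,0,0,-1]
    - [0,0,0.035,0,0,0,-1]
    - [0,0,0.055,0,0,0,-1]
    - [0,0,0.075,0,0,0,-1]
    - [0,0,0.095,0,0,0,-1]
    - [0,0,0.11,0,0,0,-1]
    - [0,0,0.12,0,0,0,-1]
    - [0,0,0.12,0,0,0,-1]

```text
time_s: 34.4
eef_pos: [614.7, -256.1, 98.6]
tool_rot: [-2.657, -1.676, 0.0]
ft_force: [-0.2, -0.1, -2.0]
gripper_width: 29.5
```

Emit:
jog_arm:
  increments:
    - [0,0,0.004,0,0,0,-1]
    - [0,0,0.008,0,0,0,-1]
    - [0,0,0.012,0,0,0,-1]
    - [0,0,0.016,0,0,0,-1]
    - [0,0,0.02,0,0,0,-1]
    - [0,0,0.02,0,0,0,-1]

```text
time_s: 35.15
eef_pos: [614.8, -256.2, 94.7]
tool_rot: [2.657, 1.676, 0.0]
ft_force: [-4.1, 2.6, 6.1]
gripper_width: 29.5
```

Emit:
jog_arm:
  increments:
    - [0,0,0,0,0,0,-0.2]
    - [0,0,0,0,0,0,0]
    - [0,0,0,0,0,0,0.1]
    - [0,0,0,0,0,0,0.1]
    - [0,0,0,0,0,0,0.1]

```text
time_s: 35.78
eef_pos: [614.7, -256.1, 93.7]
tool_rot: [-2.657, -1.676, -0.0]
ft_force: [-0.3, -0.3, 0.1]
gripper_width: 47.0
```

Emit:
jog_arm:
  increments:
    - [0,0,-0.04,0,0,0,0.1]
    - [0,0,-0.12,0,0,0,0.1]
    - [0,0,-0.2,0,0,0,0.1]
    - [0,0,-0.3,0,0,0,0.1]
    - [0,0,-0.4,0,0,0,0.1]
    - [0,0,-0.5,0,0,0,0.1]
    - [0,0,-0.6,0,0,0,0.1]
    - [0,0,-0.6,0,0,0,0.1]

```text
time_s: 36.78
eef_pos: [615.3, -256.5, 246.3]
tool_rot: [2.654, 1.674, 0.003]
ft_force: [0.4, -0.3, -0.6]
gripper_width: 47.1
```

Emit:
jog_arm:
  increments:
    - [0,-0.2,-0.1,0,0,0,0.1]
    - [0,-0.4,-0.2,0,0,0,0.1]
    - [0,-0.6,-0.2,0,0,0,0.1]
    - [0,-0.7,-0.2,0,0,0,0.1]
    - [0,-0.7,-0.2,0,0,0,0.1]
    - [0,-0.7,-0.2,0,0,0,0.1]

```text
time_s: 37.52
eef_pos: [457.3, -181.1, 293.3]
tool_rot: [-2.657, -1.675, 0.0]
ft_force: [1.1, -0.3, -0.2]
gripper_width: 46.8
```

```bash
python3 - <<'E'
from h import *
pose()
for n in('top','side'):
  p=get_image(n);w=cloud(p)
  print(n,'tab top z',np.median(box(w,(614.3,-255.7),9,110,140)[:,2]).round(1),rect(box(w,(614.3,-255.7),17,119,134)),'mods',rect(box(w,(605,-250),170,129,142)))
  print(' rod',rect(box(w,(434,-17),22,168,186)))
  for c,h in(((608,261),128),((509,400),114)): print(' cart',rect(box(w,c,50,h-9,h+6)))
  s=box(w,(614.3,-255.7),40,66,84);a=np.radians(64.5);d=s[:,:2]-[614.3,-255.7]
  m=(abs(d@[np.cos(a),np.sin(a)])<16)&(abs(d@[np.sin(a),-np.cos(a)])<20)
  print(' shoulder z',np.median(s[m,2]) if m.any() else None, m.sum(),'deck z',np.median(box(w,(585,-170),15,60,90)[:,2]))
  if n=='side': save(p,'side8.png',(200,50,440,250),3)
E
```

```text
t 37.52 tcp [ 457.3 -181.1  293.3] yaw 64.47 zaxis [-0.  0. -1.] F [ 1.1 -0.3 -0.2] w 46.8
top tab top z 126.2 (224, [614.3, -256.1], [33.9, 32.5], 1.1) mods (3038, [615.7, -255.5], [150.3, 109.4], 65.3)
 rod (175, [434.9, -16.7], [23.5, 23.7], 2.5)
 cart (390, [609.6, 261.7], [43.6, 59.3], 84.0)
 cart (416, [510.3, 400.2], [59.4, 43.3], 23.7)
 shoulder z 74.78386555709244 55 deck z 74.51791989724836
side tab top z 125.6 (99, [614.6, -255.7], [34.2, 32.5], 2.1) mods (1738, [612.1, -255.4], [155.8, 112.5], 64.9)
 rod (157, [432.5, -16.5], [24.4, 26.8], 3.4)
 cart (478, [607.2, 261.4], [45.8, 59.4], 84.5)
 cart (542, [508.0, 400.2], [58.0, 44.9], 23.4)
 shoulder z None 0 deck z 74.21511896545883
```

View pics/side8.png

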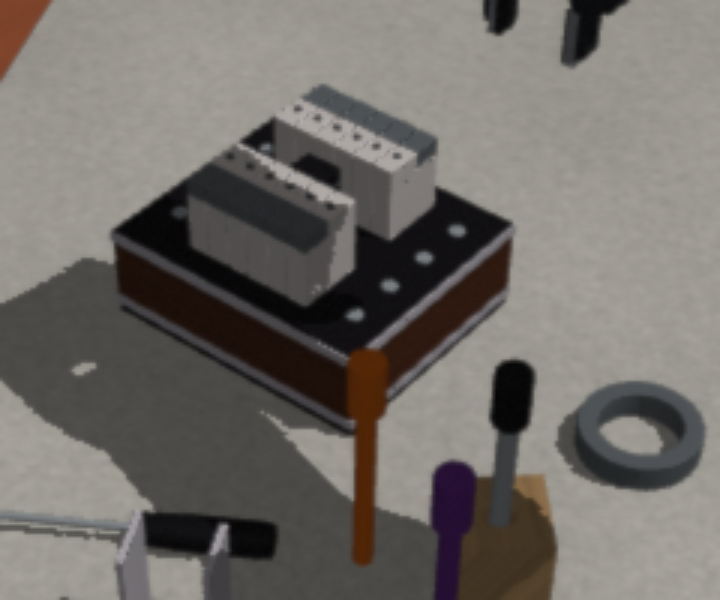

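The cartridge sits with its shoulder at z 74.8 against the deck at 74.5, and its tab top at about 126. The rod is upright in its stand, the other two cartridges haven't moved, and the arm is clear of everything. Handing in.

```bash
python3 -c "
from plant import *
print(job_done())"
```

```text
the job is handed in; nothing more can be done
None
```

The job is done and was handed in at about 37.5 s of the 72 s allowed. The hand-in reports no verdict.

- **Depth:** I sounded the well with the black-handled rod. It met firm resistance (about 19 N, no further travel) with its foot at z≈35 mm, so the well is 40 mm deep and the short cartridge fits.
- **Rod:** I put it back upright in its stand and released it. Its handle shows at the starting position, at about the right height.
- **Cartridge:** I took the short cartridge across y and stood it on the bench. I then re-gripped it across x and lowered it into the well until the force rose to about 6 N, and let go.

**Last checks:**
- In the top camera the shoulder is at z 74.8 mm and the deck at 74.5 mm. The side camera could not see the shoulder, but its tab-top reading (125.6 mm against 127 expected) is within calibration error.
- I did not get a clean measurement of how well the cartridge is centred, because part of my measuring window was cut off. The grip position and the 2 mm clearance in the well put it within about 2 mm.
- The middle and long cartridges are unmoved, within 0.5 mm.
- The tape and screwdriver look undisturbed in the last picture. I did not re-measure them, or the meter, which that picture did not show.
- The two cameras disagree by about 2 mm in x throughout, so I used their average.

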